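# Index the specimen feed of the drill-bit tester by one hole

### The job

The drill-bit tester has finished a hole and its specimen strip has to be fed on by one place. Stop the tester by pushing the red button of the control box fully down and letting it come up again (leave the green one alone), then pull up the black lock knob of the sleeve, slide the sleeve along its rail to the next hole towards the tester and let the pin go fully home in that hole. Finish still gripping the knob with the pin home, so that I can nip up the clamp; do not push the other things on the bench about.

Things in the scene. Friction and masses are not known exactly. Their poses are not given: they have to be found in the camera images.
- stop_top (a point): centre of the top face of the red push button (a disc 28 mm across, standing 10 mm out of a black collar 44 mm across). It presses straight down. It is one of two buttons on a fixed light-grey control box 80 x 150 mm and 50 mm high; the red one is at the box's right end seen from the robot, 68 mm from the green one; its top is 72 mm above the bench
- stop (a joint): travel of the red button in m: 0 up, 0.006 fully down (5 N there, springs back by itself)
- start_top (a point): centre of the top face of the green push button, the same size; leave it alone
- start (a joint): travel of the green button in m: 0 up, 0.006 fully down
- knob_grip (a point): middle of the black lock knob, on its axis: an upright round knob 28 mm across, 26 mm high; this point is 13 mm below its flat top and 227 mm above the bench with the pin home. It stands on a brass barrel 16 mm across and a nut, 26 mm high together, on the sleeve's top plate (40 mm below this point). Nothing beside it is higher than that plate but a strip clamp on the far side, 5 mm higher
- plunger (a joint): height in m by which knob and pin are pulled up: 0 pin fully home (knob on its barrel), 0.010 pin tip just clear of the rail's top, 0.016 end stop. Spring and weight pull it down, 5 N at home, 10 N at the top. Let go between two holes, the pin rides on the rail and drops into a hole that comes under it
- sleeve (a joint): position in m of the sleeve on the rail: starts at 0 with the pin in a hole, grows towards the tester; the next hole is at 0.040. The 10 mm round-nosed pin has about 1 mm of play either way. Unlocked, it slides with about 3 N of friction, stays where left and follows the knob. Pale square tube 54 mm wide and high, 62 mm long; carries a long aluminium strip to the drill
- rail_left_end (a point): middle of the rail's top face at its free left end (black end cap). The rail is a level 40 mm square steel tube with a row of dark 13 mm holes along its top every 40 mm, its top 180 mm above the bench. The knob's axis lies above the rail's middle line
- rail_right (a point): middle of the rail's top face, 350 mm from rail_left_end towards the green tester, in line with it; the sleeve slides in the direction from rail_left_end to this point
- bit_tin: loose bystander: steel tin 68 mm across and 75 mm high with drill bits up to 135 mm high standing in it; origin under its middle
- coupons: loose bystander: stack of metal test plates 50 x 80 x 18 mm; origin under its middle
- wrench: loose bystander: open-ended wrench lying flat; origin under its middle
- chuck_key: loose bystander: T-shaped chuck key 80 x 55 mm lying flat, 18 mm high; origin under its middle
- white_jar: loose bystander: white jar 76 mm across, 110 mm high; origin under its middle
- grey_jar: loose bystander: grey jar with black cap, 60 mm across, 85 mm high; origin under its middle
- swarf_brush: loose bystander: hand brush lying flat; origin under its middle
Mind the look-alikes: they are no part of the job. What is shaped like the part that bears stop_top but turquoise is not meant.

How it is judged (in metres and radians):
On the way, in this order (a step that is already met when the one before it is completed fails the run):
1. the red button is fully down (value of joint stop above 0.005 m), for 0.05 s.
2. the red button has been let up again (value of joint stop below 0.001 m and contact force between the fingers and stop below 0.1 N), for 0.1 s.
3. the knob is pulled up clear of the first hole (value of joint plunger above 0.008 m and value of joint sleeve between -0.01 and 0.01 m), for 0.05 s.
4. the pin is home in the next hole (value of joint plunger below 0.0015 m and value of joint sleeve between 0.0375 and 0.0425 m), for 0.3 s.
At the end, for the whole second after the job is handed in: The sleeve stands at the next hole towards the tester (within 2.5 mm) with the pin home (within 1.5 mm), the fingers still hold the knob (more than 3 N of contact force), and the red button is up (all of step 4 and contact force between the fingers and plunger above 3 N and value of joint stop below 0.001 m); the arm keeps its last pose, push and grip.
It fails at once if the green start button is pressed (value of joint start above 0.002 m).
It fails at once if a bystander is pushed away by more than 30 mm (distance of any of bit_tin, coupons, wrench, chuck_key, white_jar, grey_jar, swarf_brush from where it was at the start of the episode above 0.03 m).
It also fails if it takes over 38 s, if anything falls off the work surface, if the arm or the gripper's body presses on something with over 40 N, if the wrist force passes 120 N, or if a joint passes its speed limit or range.

### The arm

A 7-joint arm with a two-finger parallel gripper is mounted at the origin on the work surface. World frame = base frame: x ahead of the robot, y to its left, z up, the work surface at z = 0. Lengths are in mm, angles in rad, forces in N, time in s.
With the tool pointing down it reaches from about 425 to 1025 mm from the base axis. Payload 9.4 kg.
Tool frame: the origin (TCP) lies where the fingers leave the gripper's body, on its centre line; the fingertips stand 84 mm ahead of it and the grasp point (between the pads) lies 65 mm ahead of it; z points along the fingers, y is the direction in which the jaws open and shut (so a half turn about z gives the same grasp; the last joint's range is limited). The gripper opens to 93 mm and grips with 3 to 60 N. Pads are 15 mm wide; open, the fingers measure 128 mm over their backs; the gripper's body (75 mm by 188 mm) begins 65 mm behind the grasp point.
Start: joints at [-1.247, 0.599, -0.003, 1.599, 0.002, 0.943, -0.08], TCP at [282.863, 667.542, 302.718] pointing down, gripper open.
Joint ranges: [-2.57, 2.57], [-0.35, 1.97], [-1.29, 1.29], [0.11, 2.56], [-1.05, 4.19], [0.11, 1.86], [-2.63, 2.63]. Speed limits (rad/s): [2.22, 2.22, 3.01, 3.01, 3.14, 3.14, 3.14].

### API

Orientations are given as a 3x3 rotation matrix whose columns are the frame's x, y, z axes.
In Python, from station import get_obs, camera, job_done gives the robot as it stands. The module is installed in compiled form; this text tells all that it offers.
- The arm moves only by the tool servo_tool, never from a script. Its argument "plan" is a list of rows, each a list of 2 entries, a list of its own where there are three numbers: the shift along the world's x, y, z in mm, then the turn about the world's z in degrees. In form: [[[x, y, z], roll], ...]. A call has 1 to 20 rows; each row is the pose to reach, as a shift and turn from the pose commanded when the call began; what a row does not reach only later rows make up. A row lasts 1/8 s, in which the tool goes at most 62.5 mm and 10.7 degrees, less where a joint would pass 70% of its speed; a pose out of reach is approached as far as the arm can. A call with a gripper value outside its range is refused whole. "grip" is the opening, from -1 (shut) to 1 (fully open), set as the call begins (left out, the last holds). The fingers move at their own pace and stop on an object; "newtons" is the grip in N (left out, the last holds). Time passes only in rows, so rows that repeat a pose let the fingers close. It gives the time, the measured TCP pose, the force and the opening at its end, in the units of the state.
- get_obs(): the state, without advancing time (a new reading comes with each control period).
- camera(name): name is "scene" or "top"; returns a dict with "frame" (480x640x3 uint8, red, green, blue), "K" (3x3 intrinsics, pixels), "k1" (the pictures are not rectified: a ray, as slopes to the right and down, at radius r is drawn at 1 + k1 r^2 times it, then the intrinsics apply), "R" (3x3) and "t" (3): a world point X has camera coordinates R X + t. Camera axes: x right, y down, z forward; pixel columns grow to the right and rows downward; lengths in mm; the calibration is good to about 2 mm. A picture is of the moment at which its call begins. There is no depth.
- job_done(): hands the job in, once; it reports no verdict.
The state is a dict: "time": time; "q": joint angles; "qd": joint speeds; "joint_torque": joint torques, N m; "position": TCP position; "tcp_rot": TCP orientation; "force": force on the tool from outside, world axes, zero at the start; "torque": the same for the moment, N m; "opening": finger opening in mm.
Only numpy, scipy, OpenCV 4.12 (cv2) and the standard library are available. Lean on these libraries where they do the work, as an engineer would, in place of code of your own. Each camera call takes 0.05 s, during which the arm holds its last target.

## Working session

There is one attempt and no reset: what is moved stays moved. The work goes in short steps, Python scripts to look and compute and a tool call to move; the robot and the scene stay as the last step left them, time stands still between calls to the robot, and variables do not carry over. Pictures are saved under pics/ and viewed, and the job is handed in when it is done.

Besides the shell and the picture viewer there is one more tool, called after ">>>" in YAML: its name, and indented under it one key for each argument. servo_tool: Moves the arm, as the interface text tells. Its arguments: {"type":"object","properties":{"plan":{"type":"array","items":{"type":"array"}},"grip":{"type":"number"},"newtons":{"type":"number"}},"required":["plan"]}

```bash
mkdir -p pics
python3 - <<'E'
from station import get_obs,camera
import cv2,pickle
o=get_obs();print(o)
for n in("scene","top"):
    c=camera(n);cv2.imwrite(f"pics/{n}0.png",c["frame"][:,:,::-1]);pickle.dump(c,open(f"{n}0.pkl","wb"));print(n,c["K"],c["k1"],c["R"],c["t"])
E
```

```text
{'time': 0.0, 'q': array([-1.24672751,  0.60013083, -0.00255179,  1.60014656,  0.00178367,
        0.94288767, -0.07980776]), 'qd': array([ 0.00136452,  0.0011595 ,  0.00097327, -0.00315835,  0.00157776,
        0.00057326,  0.00059028]), 'joint_torque': array([-2.37154512e-03, -7.65051699e+01,  1.49673387e+00, -2.52353632e+01,
       -5.24302432e-02,  1.68413267e-02,  1.41009041e-04]), 'position': array([282.69710085, 667.21468062, 301.84965416]), 'tcp_rot': array([[-9.20780172e-01,  3.90081568e-01, -4.94630099e-04],
       [ 3.90081862e-01,  9.20778975e-01, -1.49019044e-03],
       [-1.25850830e-04, -1.56508404e-03, -9.99998767e-01]]), 'force': array([-0.44121508, -0.18649748, -0.24611589]), 'torque': array([ 0.00630604, -0.0041695 , -0.00579498]), 'opening': 93.35594827962068}
scene [[466.95723771   0.         320.96795757]
 [  0.         466.95723771 233.08036149]
 [  0.           0.           1.        ]] -0.10294281066528777 [[-0.24167566  0.97033183  0.00700171]
 [ 0.56563172  0.14673464 -0.81149843]
 [-0.78845015 -0.19215903 -0.58431265]] [ 119.54432291 -184.26359229 1698.37521854]
top [[489.82591314   0.         317.95614876]
 [  0.         489.82591314 234.1749134 ]
 [  0.           0.           1.        ]] 0.039100412151592476 [[-0.04668293 -0.99889258 -0.00585834]
 [-0.97605917  0.04686149 -0.21239702]
 [ 0.21243633 -0.00419723 -0.9771659 ]] [  26.18391196  588.44539923 1369.80529397]
```

View pics/scene0.png

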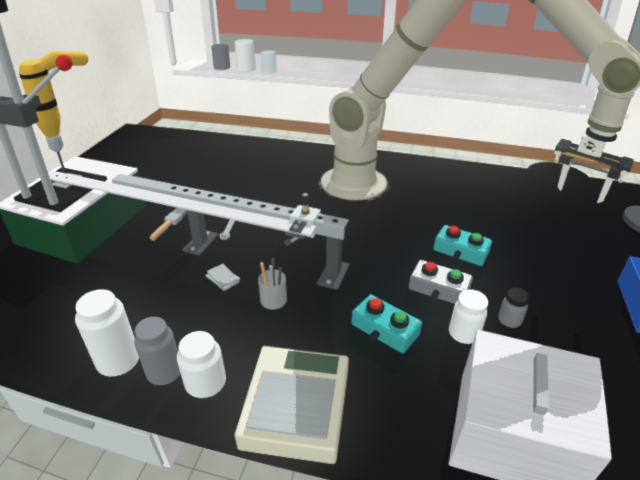

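View pics/top0.png

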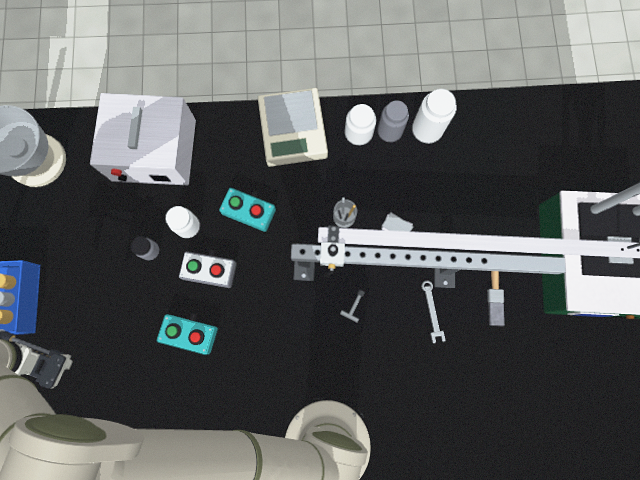

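The light-grey box is at top pixel (208,270), with red at about (217,270) and green at about (194,266). The turquoise boxes are decoys. The rail runs from (292,252) to (565,262), and the black knob on the sleeve is near (333,250). I'll zoom in and measure next.

```bash
cat > h.py <<'E'
import numpy as np,cv2,pickle
def load(n): return pickle.load(open(n,"rb"))
def ray(c,uv):
    K,k=c["K"],c["k1"]
    d=np.array([(uv[0]-K[0,2])/K[0,0],(uv[1]-K[1,2])/K[1,1]]);s=d.copy()
    for _ in range(30): s=d/(1+k*(s@s))
    R=np.array(c["R"]);return -R.T@c["t"],R.T@np.array([s[0],s[1],1])
def onz(c,uv,z):
    o,d=ray(c,uv);return o+d*(z-o[2])/d[2]
def proj(c,X):
    p=np.array(c["R"])@X+c["t"];s=p[:2]/p[2];s=s*(1+c["k1"]*(s@s));return s*[c["K"][0,0],c["K"][1,1]]+[c["K"][0,2],c["K"][1,2]]
def tri(c1,u1,c2,u2):
    o,d=ray(c1,u1);p,e=ray(c2,u2)
    A=np.stack([d,-e],1);t=np.linalg.lstsq(A,p-o,rcond=None)[0]
    a=o+t[0]*d;b=p+t[1]*e;return (a+b)/2,np.linalg.norm(a-b)
E
python3 - <<'E'
from h import *
T=load("top0.pkl");S=load("scene0.pkl")
def blobs(c,box):
    x0,y0,x1,y1=box;h=cv2.cvtColor(c["frame"],cv2.COLOR_RGB2HSV)[y0:y1,x0:x1]
    r={}
    for n,m in(("red",((h[...,0]<8)|(h[...,0]>172))&(h[...,1]>150)&(h[...,2]>90)),("green",(abs(h[...,0].astype(int)-65)<20)&(h[...,1]>100)&(h[...,2]>60))):
        N,l,s,ct=cv2.connectedComponentsWithStats(m.astype(np.uint8))
        for i in range(1,N):
            if s[i,4]>8: print(n,ct[i]+[x0,y0],s[i]); r[n]=ct[i]+[x0,y0]
    return r
a=blobs(T,(175,245,240,292));b=blobs(S,(405,255,475,305))
for n in a: print(n,onz(T,a[n],72),onz(S,b[n],72),tri(T,a[n],S,b[n]))
t=T["frame"][220:290,280:380];cv2.imwrite("pics/z1.png",cv2.resize(t,None,fx=8,fy=8,interpolation=2)[:,:,::-1])
t=S["frame"][185:265,270:360];cv2.imwrite("pics/z2.png",cv2.resize(t,None,fx=7,fy=7,interpolation=2)[:,:,::-1])
E
```

```text
red [215.55421687 269.46987952] [36 20 10 10 83]
green [192.45454545 265.40909091] [13 15 10 11 88]
red [430.07792208 265.96103896] [20  7 11  9 77]
green [455.53488372 273.6744186 ] [45 14 11 10 86]
red [497.96211529 295.80108658  72.        ] [503.679417   293.19000895  72.        ] (array([498.61779892, 294.98471437,  68.38655102]), np.float64(3.0938041529917295))
green [512.9136321  361.71320523  72.        ] [518.81675858 358.80057481  72.        ] (array([513.57794777, 361.01680298,  68.24135995]), np.float64(3.226597751752631))
```

View pics/z1.png

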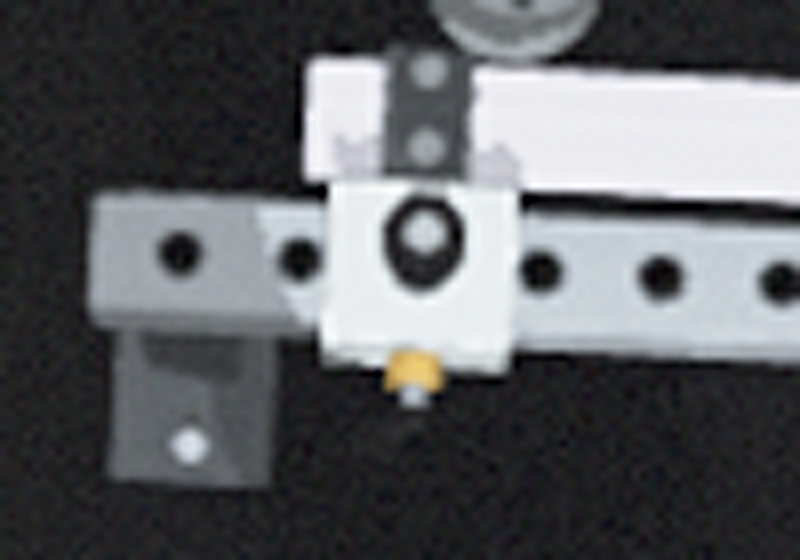

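View pics/z2.png

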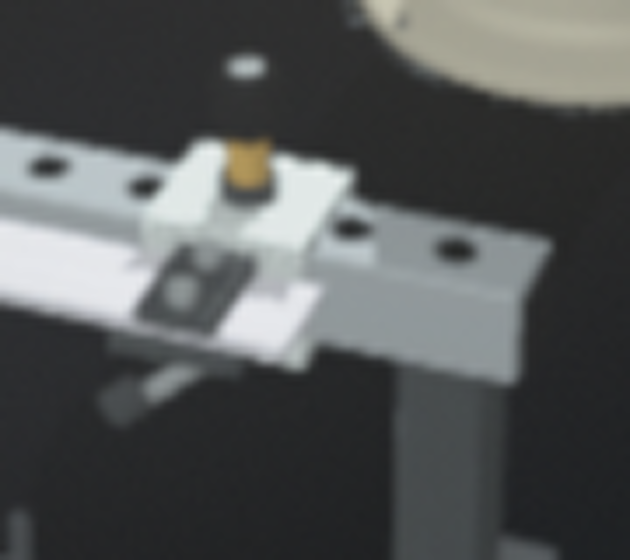

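Top crop: the knob's pale top disc is at zoom pixel (424,232), with rail holes at (180,254), (300,259), (540,272), (662,277) and (783,283). In the scene crop the disc is at (246,67).

Run:
```python
from h import *
T=load("top0.pkl");S=load("scene0.pkl")
# holes: dark blobs inside rail
g=cv2.cvtColor(T["frame"],cv2.COLOR_RGB2GRAY)
f=lambda p,x0,y0,k:np.array([x0+(p[0]+.5)/k-.5,y0+(p[1]+.5)/k-.5])
P=[]
for x in range(295,500):
    pass
big=g[235:280,288:520];m=(big<70).astype(np.uint8)
N,l,s,ct=cv2.connectedComponentsWithStats(m)
H=[]
for i in range(1,N):
    if 8<s[i,4]<45 and s[i,2]<9 and s[i,3]<9:
        u=ct[i]+[288,235];X=onz(T,u,180);H.append(X);print(u,s[i,4],X.round(1))
k1=f((424,232),280,220,8);k2=f((246,67),270,185,7)
print("knob",k1,k2,onz(T,k1,240),onz(S,k2,240),tri(T,k1,S,k2))
H=np.array(H);d,_ ,_=[0,0,0] if 0 else (cv2.fitLine(H[:,:2].astype(np.float32),cv2.DIST_HUBER,0,.01,.01).ravel(),0,0)
print("line",d, "angle",np.degrees(np.arctan2(d[1],d[0])))
for K in(onz(T,k1,240),onz(S,k2,240)):
    w=K[:2]-d[2:];print("off",w[0]*d[1]-w[1]*d[0],"along",np.sort((H[:,:2]-K[:2])@d[:2]).round(1))
# scene holes
for p in((48,167),(146,187),(352,229),(456,250)): print(onz(S,f(p,270,185,7),180).round(1))
```

```text
[302.         251.21052632] 19 [519.3  43.4 180. ]
[317.         251.76470588] 17 [515.9   3.6 180. ]
[347.13333333 253.46666667] 15 [507.5 -76.2 180. ]
[362.23529412 254.23529412] 17 [ 503.6 -116.1  180. ]
[377.3125 254.875 ] 16 [ 499.9 -155.9  180. ]
[392.4 255.6] 15 [ 496.1 -195.6  180. ]
[407.6 256.4] 15 [ 492.1 -235.6  180. ]
[422.58823529 257.11764706] 17 [ 488.3 -274.9  180. ]
[437.72222222 258.11111111] 18 [ 483.8 -314.4  180. ]
[453.11111111 258.72222222] 18 [ 480.3 -354.6  180. ]
[468.5 259.5] 20 [ 476.3 -394.6  180. ]
[483.84210526 260.15789474] 19 [ 472.7 -434.4  180. ]
[442.5 270. ] 20 [ 451.7 -323.7  180. ]
knob [332.5625 248.5625] [304.71428571 194.14285714] [511.47717885 -36.23515754 240.        ] [508.62095652 -40.07096734 240.        ] (array([511.50007982, -37.65774889, 241.90560069]), np.float64(3.056379653353442))
line [ 9.7541280e-02  9.9523151e-01  4.9316592e+02 -2.2340111e+02] angle 84.40239
off -0.032468649110434455 along [-400.  -360.1 -319.9 -292.  -279.5 -239.8 -200.3 -160.2 -120.2  -80.3
  -40.2   40.1   80. ]
off -2.5009213081201107 along [-395.9 -356.  -315.8 -287.9 -275.5 -235.7 -196.2 -156.1 -116.1  -76.2
  -36.1   44.2   84.1]
[ 501.  -119.9  180. ]
[504.9 -80.4 180. ]
[5.128e+02 3.000e-01 1.800e+02]
[516.6  39.9 180. ]
```

Both views agree to within the calibration error, and the hole pitch comes out at 40 mm. Working estimates:
- Red button top: about (500, 294.5).
- Knob: about (510, -38).
- Slide direction: (-0.097, -0.995).

I'll move above the red button with the gripper shut.

>>> servo_tool:
  plan:
    - [[30, -50, 0], 9]
    - [[60, -100, 0], 17.5]
    - [[90, -155, 0], 17.5]
    - [[120, -205, 0], 17.5]
    - [[150, -260, 0], 17.5]
    - [[180, -310, -30], 17.5]
    - [[205, -350, -60], 17.5]
    - [[217, -373, -100], 17.5]
    - [[217, -373, -115], 17.5]
    - [[217, -373, -115], 17.5]
  grip: -1
  newtons: 40

```text
time: 1.35
position: [499.1, 295.5, 187.0]
tcp_rot: [[-0.996, 0.094, -0.002], [0.094, 0.996, -0.0], [0.002, -0.001, -1.0]]
force: [-0.4, 0.1, 0.2]
opening: 0.9
```

Run:
```python
from station import get_obs,camera
from h import *
o=get_obs();print(o["position"],o["tcp_rot"].round(3),o["time"],o["force"],o["opening"],o["q"])
tip=o["position"]+84*o["tcp_rot"][:,2];print("tip",tip)
for n,b in(("scene",(390,215,490,305)),("top",(170,220,270,310))):
    c=camera(n);pickle.dump(c,open(n+"1.pkl","wb"));print(proj(c,tip),proj(c,np.array([500,294.5,72])))
    x0,y0,x1,y1=b;cv2.imwrite(f"pics/{n}1.png",cv2.resize(c["frame"][y0:y1,x0:x1],None,fx=6,fy=6,interpolation=2)[:,:,::-1])
```

```text
[499.06955305 295.53562525 186.96633418] [[-0.996  0.094 -0.002]
 [ 0.094  0.996 -0.   ]
 [ 0.002 -0.001 -1.   ]] 1.35 [-0.40168676  0.11211123  0.21342919] 0.9443238909261338 [-0.5785481   0.58163033 -0.07808458  2.02954902  0.08253744  0.53506375
  0.7615057 ]
tip [498.91044688 295.50212513 102.96649154]
[432.84422564 255.63296719] [430.66567458 265.1604106 ]
[213.33455146 267.55882302] [216.00944862 268.74169236]
```

View pics/scene1.png

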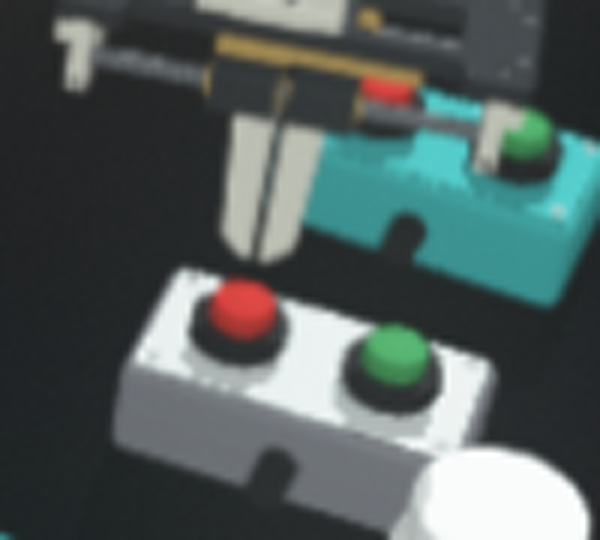

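View pics/top1.png

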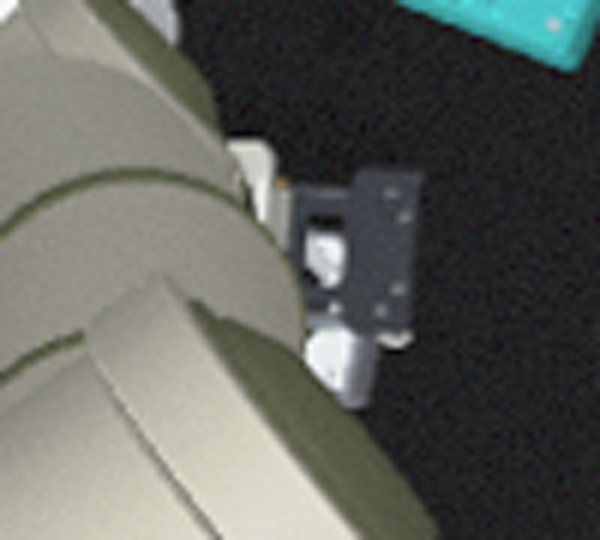

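Scene view: the shut fingertips are at (433,258), directly above the red button at (430,266). That matches the projection within 2 px. Pressing down now.

>>> servo_tool:
  plan:
    - [[1, -1, -18], 0]
    - [[1, -1, -28], 0]
    - [[1, -1, -33], 0]
    - [[1, -1, -37], 0]
    - [[1, -1, -38.5], 0]
    - [[1, -1, -38.5], 0]

```text
time: 2.2
position: [500.4, 293.7, 150.3]
tcp_rot: [[-0.995, 0.095, -0.0], [0.095, 0.995, 0.0], [0.0, 0.0, -1.0]]
force: [-4.7, -0.0, 14.9]
opening: 0.7
```

Force is 15 N with the tip at 66 mm, so the button is on its stop. I'll hold briefly, then let it up.

>>> servo_tool:
  plan:
    - [[0, 0, -0.5], 0]
    - [[0, 0, 15], 0]
    - [[0, 0, 60], 0]
    - [[0, 0, 110], 0]

```text
time: 2.7
position: [500.8, 293.3, 260.3]
tcp_rot: [[-0.995, 0.095, -0.001], [0.095, 0.995, -0.001], [0.001, -0.001, -1.0]]
force: [1.2, 0.4, -0.6]
opening: 0.5
```

>>> servo_tool:
  plan:
    - [[0, -20, 55], 0]
    - [[0, -70, 90], 0]
    - [[2, -130, 95], 0]
    - [[4, -190, 95], 0]
    - [[6, -245, 95], 0]
    - [[8, -295, 95], 0]
    - [[9, -325, 95], 0]
    - [[9, -331, 95], 0]
    - [[9, -331, 95], 0]
  grip: 1

```text
time: 3.82
position: [509.9, -36.9, 354.4]
tcp_rot: [[-0.995, 0.095, 0.0], [0.095, 0.995, 0.0], [-0.0, 0.0, -1.0]]
force: [-0.1, 0.4, 0.6]
opening: 85.6
```

Run:
```python
from station import get_obs,camera
from h import *
o=get_obs();print(o["position"],o["tcp_rot"].round(3),o["time"],o["force"],o["opening"],o["q"])
gp=o["position"]+84*o["tcp_rot"][:,2];y=o["tcp_rot"][:,1]
for n,b in(("scene",(250,130,370,230)),("top",(270,200,390,300))):
    c=camera(n);pickle.dump(c,open(n+"2.pkl","wb"));x0,y0,x1,y1=b
    print(n,[((proj(c,p)-[x0,y0])*6).round() for p in(gp+46*y,gp-46*y,np.array([510,-38,240]))])
    cv2.imwrite(f"pics/{n}2.png",cv2.resize(c["frame"][y0:y1,x0:x1],None,fx=6,fy=6,interpolation=2)[:,:,::-1])
c=load("scene2.pkl");cv2.imwrite("pics/scene2f.png",c["frame"][:,:,::-1])
```

```text
[509.87161171 -36.92966825 354.3612353 ] [[-0.995  0.095  0.   ]
 [ 0.095  0.995  0.   ]
 [-0.     0.    -1.   ]] 3.825 [-0.1007247   0.41206467  0.62057087] 85.6214540367664 [-0.02500721  0.28077763 -0.01732405  2.02174185  0.00602135  0.83878734
  1.42973193]
scene [array([440., 343.]), array([230., 305.]), array([332., 387.])]
top [array([268., 276.]), array([490., 287.]), array([380., 295.])]
```

View pics/scene2.png

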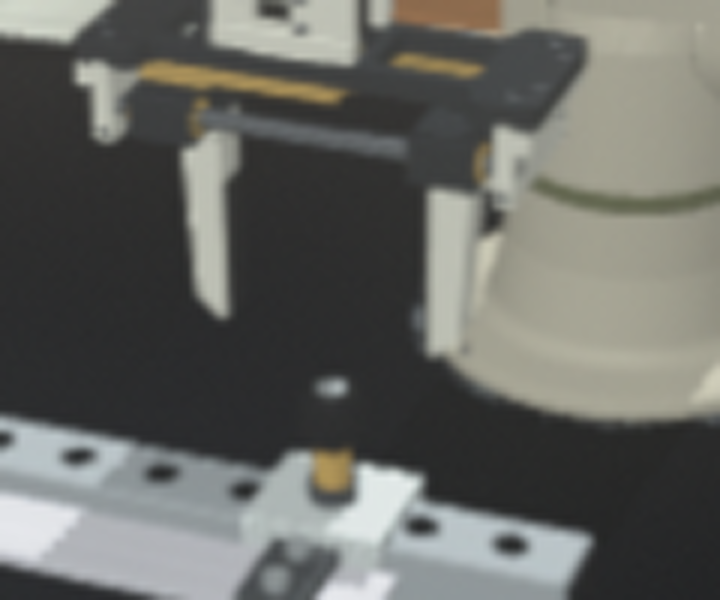

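View pics/top2.png

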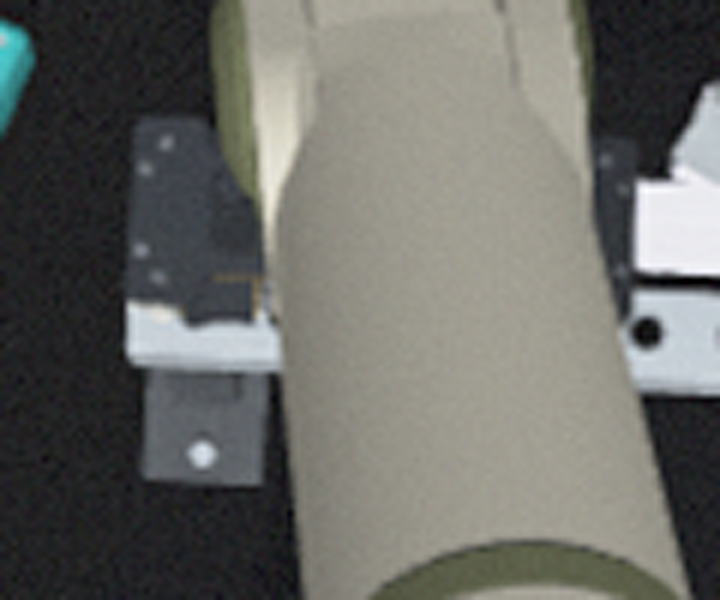

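View pics/scene2f.png

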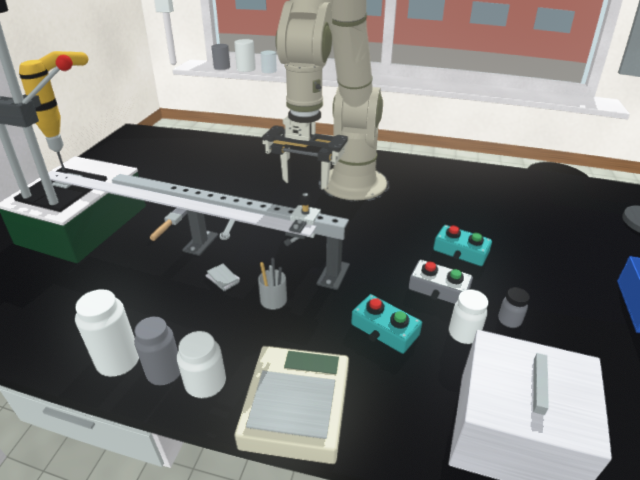

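Scene view: the open fingers straddle the knob disc at (305,194), and the knob's pixel matches my (510,-38,240) exactly. The red button is up. I'll descend and grip.

>>> servo_tool:
  plan:
    - [[0, -0.5, -25], 0]
    - [[0, -0.5, -48], 0]
    - [[0, -0.5, -58], 0]
    - [[0, -0.5, -62], 0]
    - [[0, -0.5, -62], 0]

```text
time: 4.55
position: [510.1, -37.6, 292.5]
tcp_rot: [[-0.996, 0.095, 0.0], [0.095, 0.996, 0.0], [-0.0, 0.0, -1.0]]
force: [0.5, -0.2, 0.2]
opening: 93.0
```

>>> servo_tool:
  plan:
    - [[0, 0, 0], 0]
    - [[0, 0, 0], 0]
    - [[0, 0, 0], 0]
    - [[0, 0, 0], 0]
    - [[0, 0, 0], 0]
    - [[0, 0, 0], 0]
    - [[0, 0, 0], 0]
    - [[0, 0, 0], 0]
  grip: -1
  newtons: 45

```text
time: 5.55
position: [509.8, -38.0, 292.2]
tcp_rot: [[-0.995, 0.095, -0.0], [0.095, 0.995, -0.0], [0.0, -0.0, -1.0]]
force: [-0.6, -0.4, -0.6]
opening: 27.2
```

It's gripped: opening 27.2 mm and almost no side force. Lifting 13 mm.

>>> servo_tool:
  plan:
    - [[0, 0, 3], 0]
    - [[0, 0, 7], 0]
    - [[0, 0, 11], 0]
    - [[0, 0, 13.5], 0]
    - [[0, 0, 13.5], 0]
    - [[0, 0, 13.5], 0]

```text
time: 6.3
position: [509.8, -38.0, 305.6]
tcp_rot: [[-0.995, 0.095, -0.0], [0.095, 0.995, -0.0], [0.0, -0.0, -1.0]]
force: [0.3, -1.1, -9.8]
opening: 27.3
```

Run:
```python
from station import get_obs,camera
from h import *
o=get_obs();print(o["position"],o["force"],o["opening"])
c=camera("scene");x0,y0,x1,y1=250,130,370,230
cv2.imwrite("pics/s3.png",cv2.resize(c["frame"][y0:y1,x0:x1],None,fx=6,fy=6,interpolation=2)[:,:,::-1])
```

```text
[509.79692151 -37.98352674 305.64847014] [ 0.25212515 -1.07739424 -9.79018876] 27.316677685630324
```

View pics/s3.png

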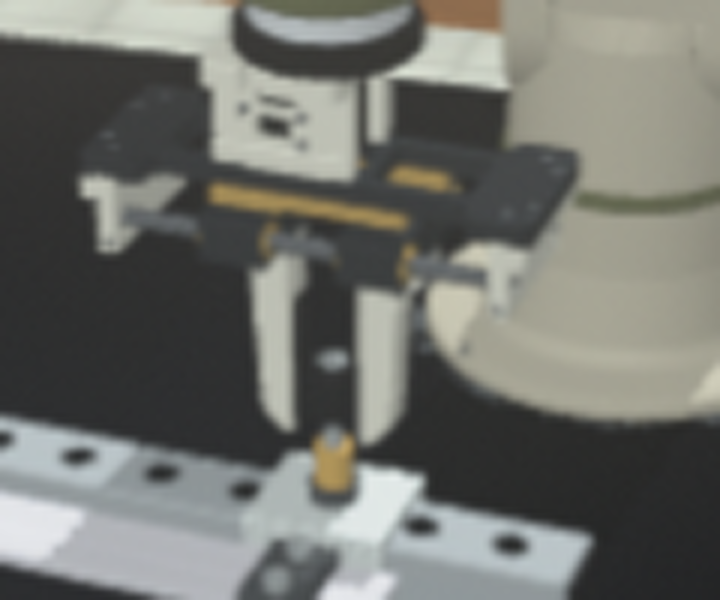

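The knob is up: the steel rod shows under it at (333,435), and the 9.8 N down-pull fits a lift of about 13 mm. Sliding 40 mm along the rail.

>>> servo_tool:
  plan:
    - [[-0.5, -5, 0], 0]
    - [[-1.2, -12, 0], 0]
    - [[-1.9, -19, 0], 0]
    - [[-2.5, -26, 0], 0]
    - [[-3.2, -33, 0], 0]
    - [[-3.7, -38, 0], 0]
    - [[-3.9, -39.8, 0], 0]
    - [[-3.9, -39.8, 0], 0]
    - [[-3.9, -39.8, 0], 0]

```text
time: 7.48
position: [505.8, -78.2, 305.7]
tcp_rot: [[-0.995, 0.096, -0.0], [0.096, 0.995, -0.001], [0.0, -0.001, -1.0]]
force: [0.9, -0.9, -9.0]
opening: 27.4
```

>>> servo_tool:
  plan:
    - [[0, 0.2, -3], 0]
    - [[0, 0.2, -6], 0]
    - [[0, 0.2, -9], 0]
    - [[0, 0.2, -11.5], 0]
    - [[0, 0.2, -13.5], 0]
    - [[0, 0.2, -13.5], 0]
    - [[0, 0.2, -13.5], 0]
    - [[0, 0.2, -13.5], 0]

```text
time: 8.48
position: [505.9, -77.6, 292.2]
tcp_rot: [[-0.995, 0.095, -0.0], [0.095, 0.995, -0.0], [0.0, -0.0, -1.0]]
force: [-1.1, -2.0, -4.8]
opening: 27.3
```

Run:
```python
from station import get_obs,camera
from h import *
o=get_obs();print(o["position"],o["force"],o["opening"],o["time"])
c=camera("scene");x0,y0,x1,y1=235,130,355,230
cv2.imwrite("pics/s4.png",cv2.resize(c["frame"][y0:y1,x0:x1],None,fx=6,fy=6,interpolation=2)[:,:,::-1])
```

```text
[505.91434561 -77.57509548 292.22853539] [-1.0672275  -2.03281501 -4.83975131] 27.310283048764546 8.475
```

View pics/s4.png

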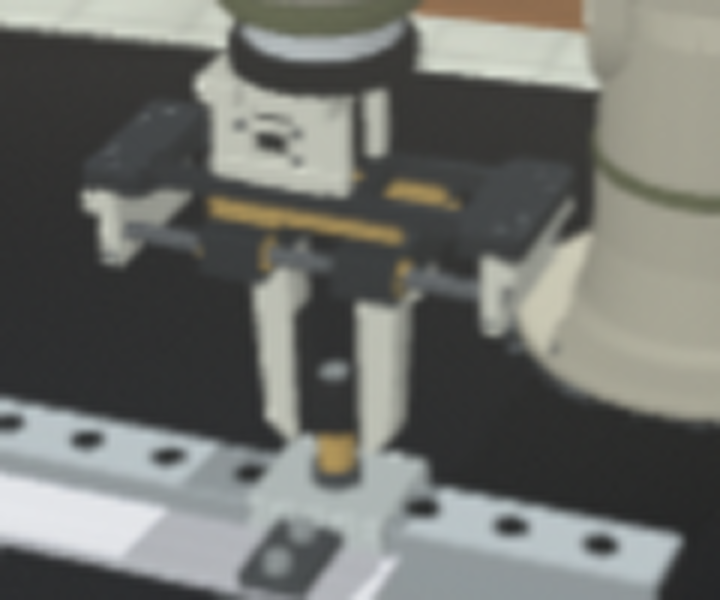

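The knob is down at the next hole, with barrel and knob nearly touching. The grip still carries the spring's 4.8 N, so I'll push down slightly to seat it.

>>> servo_tool:
  plan:
    - [[0, 0, -0.7], 0]
    - [[0, 0, -1.4], 0]
    - [[0, 0, -1.4], 0]
    - [[0, 0, -1.4], 0]

```text
time: 9.02
position: [506.0, -77.6, 292.1]
tcp_rot: [[-0.995, 0.095, 0.001], [0.095, 0.995, -0.0], [-0.001, 0.0, -1.0]]
force: [-5.5, -1.8, 12.4]
opening: 27.2
```

It's hard-seated: +12.4 N at TCP z 292.1, the same height as at the first pin-home grip (292.2). I'll hold, then do a final picture check.

>>> servo_tool:
  plan:
    - [[0, 0, 0.3], 0]
    - [[0, 0, 0.3], 0]
    - [[0, 0, 0.3], 0]
    - [[0, 0, 0.3], 0]

```text
time: 9.52
position: [506.0, -77.5, 292.1]
tcp_rot: [[-0.995, 0.095, 0.001], [0.095, 0.995, -0.0], [-0.001, 0.0, -1.0]]
force: [-4.5, -2.3, 9.2]
opening: 27.4
```

Run:
```python
from station import get_obs,camera
from h import *
o=get_obs();print(o["position"],o["force"],o["opening"],o["time"])
c=camera("scene");cv2.imwrite("pics/s5.png",c["frame"][:,:,::-1])
S=load("scene0.pkl")
def disc(c,u,v):
    g=cv2.cvtColor(c["frame"],cv2.COLOR_RGB2GRAY)[int(v)-5:int(v)+6,int(u)-5:int(u)+6]
    N,l,s,ct=cv2.connectedComponentsWithStats((g>100).astype(np.uint8));i=l[5,5];return ct[i]+[int(u)-5,int(v)-5],s[i,4]
a,n=disc(S,305,194);b,m=disc(c,235+334/6,130+370/6)
print(a,n,b,m,onz(S,a,240)-onz(c,b,240))
```

```text
[505.98921982 -77.54103905 292.11322216] [-4.53290287 -2.32140199  9.17140638] 27.446736683310395 9.525
[304.85714286 194.07142857] 14 [290.5 191.5] 8 [ 3.00714262 38.38668966  0.        ]
```

View pics/s5.png

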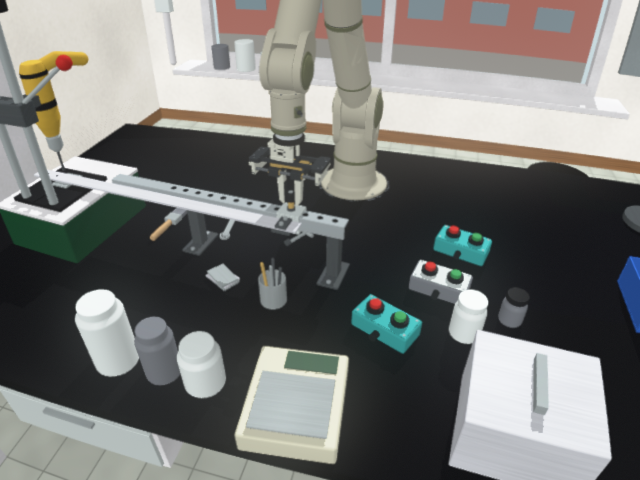

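The picture shows the sleeve one hole along, with the knob gripped at (290,192), the red button up at (430,266) and the bystanders where they were. Handing in.

```bash
python3 -c "
from station import job_done
print(job_done())"
```

```text
the job is handed in; nothing more can be done
None
```

The job is done and handed in at about 9.5 s of the 38 s allowed. I pressed the red button of the light-grey box to its stop and let it up. I then pulled the lock knob up about 13 mm, slid the sleeve one hole towards the tester and pushed the pin home. The arm is still gripping the knob.

My last checks:
- **Red button:** I read about 15 N with the fingertips at 66 mm, the fully-down height. The last picture shows it up again, and I never touched the green one.
- **Sleeve position:** the tool moved 39.7 mm along the rail from the first grip to the end. The camera gave 38.5 mm, but only part of the knob's top disc was visible, so I trust the tool figure more.
- **Pin home:** the tool height is 292.1 mm, against 292.2 mm at the first grip with the pin home. The knob pushes back with about 9 N on its barrel.
- **Grip:** the fingers are 27.4 mm apart on the knob, at the 45 N setting.
- **Bystanders:** none look moved in the last picture. I judged this by eye and did not measure it.

The two cameras disagreed by about 3 to 5 mm on the knob and button positions, so I used values between them. No check failed.

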